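# Sort finished mouldings into their trays

## Robot

A 7-joint arm with a two-finger parallel gripper is mounted at the origin on the work surface. World frame = base frame: x ahead of the robot, y to its left, z up, the work surface at z = 0. Lengths are in m, angles in rad, forces in N, time in s.
With the tool pointing down it reaches from about 0.425 to 0.925 m from the base axis. Payload 6.8 kg.
Tool frame: the origin (TCP) lies at the very end of the fingers, on their centre line; the grasp point (between the pads) lies 19 mm behind it; z points along the fingers, y is the line along which they close (so a half turn about z gives the same grasp; the last joint's range is limited). The gripper opens to 85 mm and grips with 20 to 120 N. Pads are 22 mm wide; open, the fingers measure 114 mm over their backs; the gripper's body (76 mm by 85 mm) begins 54 mm behind the grasp point. The pads swing forward as they close: fully open they stand 13 mm farther back than shut.
Start: joints at [1.23, 0.477, 0.022, 1.555, -0.011, 1.109, -0.083], TCP at [0.156, -0.657, 0.231] pointing down, gripper open.
Joint ranges: [-2.96, 2.96], [-0.34, 2.1], [-1.41, 1.46], [0.24, 2.44], [-1.37, 4.51], [0.17, 1.92], [-2.96, 2.96]. Speed limits (rad/s): [2.39, 2.39, 3.14, 3.14, 3.14, 3.14, 3.14].

## Interface

Orientations are given as a unit quaternion [w, x, y, z].
In Python, from station import bot gives the robot as it stands. The module is installed in compiled form; this text tells all that it offers.
- The arm moves only by the shell command python3 -m jog 'ROWS' [OPENING] [FORCE]. ROWS is JSON, a list of rows, each a list of 4 numbers: the shift along the tool's x, y, z in cm, then the turn about the tool's z in rad. In form: [[x, y, z, spin], ...]. A call has 1 to 20 rows; each row is the pose to reach, as a shift and turn from the pose commanded when the call began, along the tool's axes at that moment; what a row does not reach only later rows make up. A row lasts 1/12 s, in which the tool goes at most 41.7 mm and 7.16 degrees, less where a joint would pass 70% of its speed; a pose out of reach is approached as far as the arm can. A call with a gripper value outside its range is refused whole. OPENING is the closure, from -1 (fully open) to 1 (shut), set as the call begins (- or left out, the last holds). The fingers move at their own pace and stop on an object; FORCE is the grip in N (left out, the last holds). Time passes only in rows, so rows that repeat a pose let the fingers close. It gives the time, the measured TCP pose, the force, the opening and the grip force at its end, in the units of the state.
- bot.get_obs(): the state, without advancing time (a new reading comes with each control period).
- bot.read_camera(name): name is "scene" or "top"; returns a dict with "pixels" (400x640x3 uint8, red, green, blue), "depth" (400x640 float32, m along the optical axis (not along the pixel's ray), 0 where there is no reading), "fovy" (degrees; the focal length in pixels is half the picture's height over the tangent of half this angle, whatever the lens; pixels are square), "cx", "cy" (the principal point, pixels), "pose" (4x4, takes a point from camera to world coordinates). Camera axes: x right, y down, z forward; pixel columns grow to the right and rows downward; lengths in m; the calibration is good to about 2 mm. A picture is of the moment at which its call begins.
- bot.hand_in(): hands the job in; it is judged then, once.
The state is a dict: "t": time; "q": joint angles; "joint_vel": joint speeds; "joint_torque": joint torques, N m; "eef_pos": TCP position; "tool_rot": TCP orientation; "contact_force": force on the tool from outside, world axes, zero at the start; "torque": the same for the moment, N m; "gripper_width": opening from 0.0 (shut) to 1.0 (fully open); "grasp_force": force on a finger pad.
Only numpy, scipy, OpenCV 4.12 (cv2) and the standard library are available. Lean on these libraries where they do the work, as an engineer would, in place of code of your own. Each camera call takes 0.05 s, during which the arm holds its last target. There are 200 camera calls.

## Task

Sort the five white mouldings on the bench into the card trays: the two tank bungs into the tray with two square bays, one in each bay; the two grab handles into the tray with two long bays, one in each bay; and the sleeve into the round tub. Leave every piece standing upright as it stood on the bench, down on the floor of its bay and let go, and leave the roll of tape and the scraper where they are.

Things in the scene. Friction and masses are not known exactly. Their poses are not given: they have to be found in the camera images.
- bung_1: White plastic tank bung: a round flange 52 mm across and 12 mm high with a plain cylinder 36 mm across rising from it to 50 mm in all; it stands on its flange, loose, about 60 g. Grip the cylinder from above. Origin: centre of its underside, z up. Its yaw means nothing.
- bung_2: The other bung, same as bung_1. White plastic tank bung: a round flange 52 mm across and 12 mm high with a plain cylinder 36 mm across rising from it to 50 mm in all; it stands on its flange, loose, about 60 g. Grip the cylinder from above. Origin: centre of its underside, z up. Its yaw means nothing.
- handle_1: White plastic grab handle standing on two feet like a bridge, loose, about 60 g: 84 mm long (its x), 26 mm wide at the feet (its y), 50 mm high. The bar on top runs its full length, 20 mm wide, 34 to 50 mm high; feet 22 mm long at each end. Grip across the bar at mid length, from above. Origin: centre of its underside, z up. The same either way round.
- handle_2: The other, same as handle_1. White plastic grab handle standing on two feet like a bridge, loose, about 60 g: 84 mm long (its x), 26 mm wide at the feet (its y), 50 mm high. The bar on top runs its full length, 20 mm wide, 34 to 50 mm high; feet 22 mm long at each end. Grip across the bar at mid length, from above. Origin: centre of its underside, z up. The same either way round.
- sleeve: White plastic sleeve: a plain tube standing on end, 54 mm outside, 34 mm bore, 48 mm high, loose, about 60 g. Grip it across the outside from above. Origin: centre of its underside, z up. Its yaw means nothing.
- square_bay_tray: Brown card tray, open, dark floor, fixed to the bench, 84 mm (its x) by 164 mm (its y), 22 mm high; floor and walls 4 mm thick. A 4 mm wall of the same height across the middle (along its x) makes two square bays, 76 by 78 mm inside, centred at y = +41 and -41 mm. For the bungs. Origin: centre of its underside, z up. The bay floors lie at z = 4 mm.
- long_bay_tray: Brown card tray, open, dark floor, fixed to the bench, 116 mm (its x) by 124 mm (its y), 22 mm high; floor and walls 4 mm thick. A like wall along its x in the middle makes two long bays, 108 mm (x) by 56 mm (y) inside, centred at y = +30 and -30 mm. For the handles, lengthwise; a gripper opened wide may strike the neighbour. Origin: centre of its underside, z up. The bay floors lie at z = 4 mm.
- round_tub: Brown round open tub, dark floor, fixed to the bench, 88 mm outside, 80 mm inside, 22 mm high, floor 4 mm thick. For the sleeve. Origin: centre of its underside, z up. The floor lies at z = 4 mm.
- tape_roll: Grey roll of tape lying flat, 90 mm outside, 36 mm high, loose; a bystander to be left alone. Origin: centre of its underside, z up.
- scraper: Hand scraper lying flat, orange handle 100 by 24 by 18 mm and a steel blade, 150 mm long in all (its x), loose; a bystander to be left alone. Origin: on its underside, at mid length, z up.

How it is judged:
By the outcome, as a careful person would: the job done as asked, in the order asked, and still so for the second after the job is handed in, with the robot touching nothing.
It also fails if it takes over 115 s, if anything falls off the work surface, if the arm or the gripper's body presses on something with over 40 N, if the wrist force passes 120 N, or if a joint passes its speed limit or range.

## Working session

There is one attempt and no reset: what is moved stays moved. The work goes in short steps, Python scripts to look and compute and a shell command to move; the robot and the scene stay as the last step left them, time stands still between calls to the robot, and variables do not carry over. Pictures are saved under pics/ and viewed, at most 14 in all, crops included, and the job is handed in when it is done.

```bash
mkdir -p pics
cat > h.py <<'E'
import numpy as np,cv2
from station import bot
def grab(n):
    c=bot.read_camera(n); p=c["pixels"]; f=200/np.tan(np.radians(c["fovy"])/2)
    v,u=np.mgrid[:400,:640]; d=c["depth"]
    P=np.stack([(u-c["cx"])*d/f,(v-c["cy"])*d/f,d],-1)
    T=np.array(c["pose"]); W=P@T[:3,:3].T+T[:3,3]; W[d==0]=np.nan
    c["f"]=f;c["T"]=T
    return c,p,W
E
python3 - <<'E'
from h import *
o=bot.get_obs();print(o)
for n in("top","scene"):
    c,p,W=grab(n);cv2.imwrite(f"pics/{n}0.png",p[:,:,::-1]);print(n,c["f"],c["cx"],c["cy"],c["T"].round(3).tolist(),np.isnan(W[...,2]).mean())
E
```

```text
{'t': 0.0, 'q': array([ 1.2299078 ,  0.47779426,  0.0223086 ,  1.55642322, -0.01150913,
        1.10926927, -0.08310581]), 'joint_vel': array([ 0.00119402,  0.00066222,  0.0007843 ,  0.00097458, -0.00080636,
        0.00058882,  0.00136537]), 'joint_torque': array([-2.17717575e-04, -5.96451688e+01,  1.60784606e+00, -2.81190258e+01,
        1.24972727e-02,  9.35250049e-03, -1.61333986e-07]), 'eef_pos': array([ 0.15559483, -0.6562377 ,  0.23034093]), 'tool_rot': array([-8.69405427e-04,  9.93231140e-01,  1.16151289e-01, -1.56137225e-04]), 'contact_force': array([-0.22982576, -0.55502342,  0.9055539 ]), 'torque': array([-0.00373227,  0.00296789, -0.01357101]), 'grasp_force': 0.0, 'gripper_width': 1.0021484315966815}
top 419.3137171788876 319.11906983420425 196.9261631805782 [[-0.025, -0.993, 0.113, 0.383], [-0.999, 0.027, 0.019, -0.011], [-0.022, -0.112, -0.993, 1.17], [0.0, 0.0, 0.0, 1.0]] 0.0040546875
scene 437.53601168493503 318.6009782739264 203.44400592028515 [[0.239, 0.684, -0.689, 1.301], [0.971, -0.154, 0.183, -0.227], [0.019, -0.713, -0.701, 0.864], [0.0, 0.0, 0.0, 1.0]] 0.00433984375
```

View pics/top0.png

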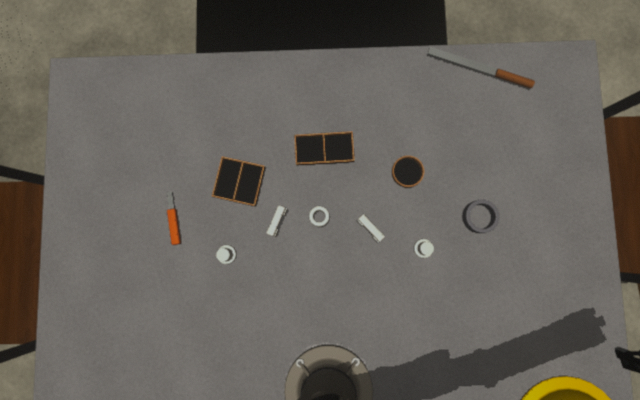

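View pics/scene0.png

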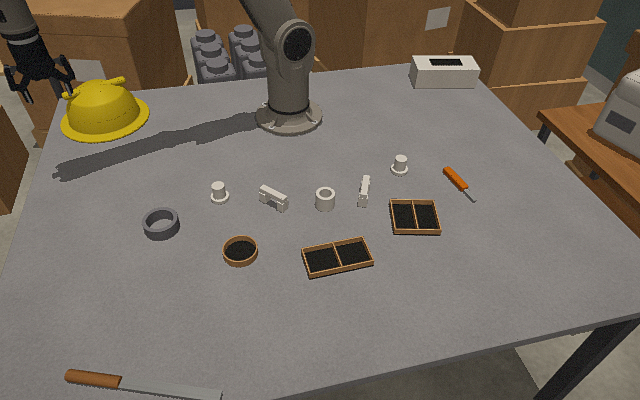

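The top view shows bungs at (226,254) and (424,248), handles at (277,221) and (371,228), and the sleeve at (319,216). The trays are long (239,181), square (325,148) and tub (407,171). Tape is at (480,216) and the scraper at (173,225). The scene view shows the same layout.

```bash
cat >> h.py <<'E'
def plane(c,uv,z):
    uv=np.atleast_2d(uv).astype(float)
    r=np.c_[(uv[:,0]-c["cx"])/c["f"],(uv[:,1]-c["cy"])/c["f"],np.ones(len(uv))]@c["T"][:3,:3].T
    o=c["T"][:3,3]; return o+r*((z-o[2])/r[:,2])[:,None]
def report(n,roi):
    c,p,W=grab(n); x0,y0,x1,y1=roi
    hsv=cv2.cvtColor(p,cv2.COLOR_RGB2HSV)
    R=np.zeros((400,640),bool);R[y0:y1,x0:x1]=1
    bench=R&(abs(W[...,2])<.1); print(n,"bench z med",np.nanmedian(W[bench][:,2]).round(4))
    for nm,m,zt in(("white",(hsv[...,2]>150)&(hsv[...,1]<50),.05),("tray",((hsv[...,2]<50)|((hsv[...,1]>90)&(hsv[...,0]<25)))&((W[...,2]<.05)),.022)):
        m=(m&R).astype(np.uint8); m=cv2.morphologyEx(m,cv2.MORPH_CLOSE,np.ones((3,3)))
        k,l,s,ce=cv2.connectedComponentsWithStats(m)
        for i in range(1,k):
            if s[i,4]<60: continue
            w=W[l==i]; zmax=np.nanpercentile(w[:,2],95); t=w[w[:,2]>zmax-(.008 if nm=="white" else .01)]
            v,u=np.where(l==i)
            hh=W[v,u,2]>zmax-.008
            # top-face pixels cast on top plane
            q=plane(c,np.c_[u[hh],v[hh]],zt)[:,:2].astype(np.float32)
            (a,b),(ww,h2),an=cv2.minAreaRect(q)
            print(nm,ce[i].round(),s[i,4],"zmax%.3f"%zmax,"mean",q.mean(0).round(4),"rect",round(a,4),round(b,4),round(ww,3),round(h2,3),round(an,1),"depthmean",np.nanmean(t,0).round(4))
E
python3 - <<'E'
from h import *
report("top",(150,110,520,290));report("scene",(100,140,480,290))
E
```

```text
top bench z med 0.0001
white [275. 220.] 200 zmax0.053 mean [0.4514 0.1296] rect 0.4515 0.1294 0.018 0.08 65.9 depthmean [0.4514 0.1296 0.0498]
white [319. 216.] 170 zmax0.051 mean [0.4607 0.013 ] rect 0.4603 0.0135 0.049 0.049 43.5 depthmean [0.4608 0.013  0.0477]
white [371. 227.] 212 zmax0.053 mean [ 0.4247 -0.1256] rect 0.4251 -0.1255 0.081 0.018 41.4 depthmean [ 0.4247 -0.1257  0.0499]
white [424. 248.] 242 zmax0.053 mean [ 0.3676 -0.2699] rect 0.3682 -0.2705 0.031 0.034 87.0 depthmean [ 0.3676 -0.27    0.0496]
white [225. 254.] 230 zmax0.053 mean [0.3642 0.2712] rect 0.3644 0.2714 0.029 0.032 90.0 depthmean [0.3642 0.2711 0.0501]
tray [324. 148.] 1767 zmax0.023 mean [ 0.6502 -0.0034] rect 0.6521 -0.0058 0.085 0.162 1.9 depthmean [ 0.6511 -0.003   0.0205]
tray [238. 181.] 1870 zmax0.022 mean [0.5643 0.2371] rect 0.5656 0.2346 0.125 0.115 76.1 depthmean [0.5648 0.2373 0.0204]
tray [408. 171.] 803 zmax0.022 mean [ 0.5772 -0.2363] rect 0.5789 -0.236 0.083 0.084 87.5 depthmean [ 0.5776 -0.237   0.0196]
tray [491. 215.] 73 zmax0.028 mean [ 0.4477 -0.4579] rect 0.4521 -0.4554 0.055 0.
[... 847 characters left out ...]
4642 0.0127] rect 0.4642 0.0129 0.05 0.048 77.3 depthmean [0.4618 0.0134 0.0476]
white [220. 197.] 75 zmax0.014 mean [ 0.4194 -0.2666] rect 0.4157 -0.2676 0.037 0.048 0.5 depthmean [ 0.3781 -0.2684  0.0118]
tray [455. 178.] 275 zmax0.020 mean [0.4543 0.4125] rect 0.4535 0.4114 0.103 0.029 7.4 depthmean [0.4498 0.416  0.0168]
tray [414. 217.] 1703 zmax0.022 mean [0.573  0.2347] rect 0.5717 0.2342 0.125 0.125 75.9 depthmean [0.5708 0.2367 0.0191]
tray [240. 251.] 927 zmax0.022 mean [ 0.5852 -0.2364] rect 0.5844 -0.2358 0.086 0.092 86.1 depthmean [ 0.5833 -0.2356  0.0191]
tray [337. 257.] 2120 zmax0.023 mean [ 0.6594 -0.0069] rect 0.6576 -0.006 0.09 0.165 2.1 depthmean [ 0.6571 -0.006   0.0192]
```

```bash
cat > go.py <<'E'
import sys,numpy as np
from station import bot
from scipy.spatial.transform import Rotation as R
x,y,z,yaw=map(float,sys.argv[1:5])   # world m, tool-x yaw deg (mod 180)
o=bot.get_obs();r=R.from_quat(np.roll(o["tool_rot"],-1));M=r.as_matrix()
cur=np.degrees(np.arctan2(M[1,0],M[0,0]))
s=-((yaw-cur+90)%180-90)
print("t%.1f"%o["t"],"pos",o["eef_pos"].round(4),"yaw%.1f"%cur,"zax",M[:,2].round(3),"q1,q7",o["q"][[0,6]].round(2))
print("shift cm",((np.array([x,y,z])-o["eef_pos"])@M*100).round(2),"spin",np.radians(s).round(3))
E
python3 go.py .368 -.27 .13 0
```

```text
t0.2 pos [ 0.1557 -0.6565  0.2307] yaw13.3 zax [-0.     0.001 -1.   ] q1,q7 [ 1.23 -0.08]
shift cm [ 29.58 -32.69  10.1 ] spin 0.233
```

```bash
python3 -m jog '[[29.6,-32.7,10.1,0.233],[29.6,-32.7,10.1,0.233],[29.6,-32.7,10.1,0.233],[29.6,-32.7,10.1,0.233],[29.6,-32.7,10.1,0.233],[29.6,-32.7,10.1,0.233],[29.6,-32.7,10.1,0.233],[29.6,-32.7,10.1,0.233],[29.6,-32.7,10.1,0.233],[29.6,-32.7,10.1,0.233],[29.6,-32.7,10.1,0.233],[29.6,-32.7,10.1,0.233],[29.6,-32.7,10.1,0.233],[29.6,-32.7,10.1,0.233],[29.6,-32.7,10.1,0.233],[29.6,-32.7,10.1,0.233]]' -1 30; python3 go.py .368 -.27 .022 0
```

```text
t: 1.53
eef_pos: [0.3677, -0.2718, 0.1305]
tool_rot: [0.0, 1.0, -0.002, 0.0]
contact_force: [-0.4, -0.8, 0.5]
gripper_width: 1.001
grasp_force: 0.0
t1.5 pos [ 0.3677 -0.2718  0.1305] yaw-0.2 zax [ 0.    -0.001 -1.   ] q1,q7 [ 0.6  -1.12]
shift cm [ 0.03 -0.19 10.85] spin -0.003
```

```bash
python3 -m jog '[[0,0,4,0],[0,0,8,0],[0,0,9.5,0],[0,0,10.8,0],[0,0,10.8,0],[0,0,10.8,0]]'; python3 -m jog '[[0,0,0,0],[0,0,0,0],[0,0,0,0],[0,0,0,0],[0,0,0,0],[0,0,0,0],[0,0,0,0],[0,0,0,0],[0,0,0,0],[0,0,0,0]]' 1 40
```

```text
t: 2.03
eef_pos: [0.3677, -0.271, 0.0221]
tool_rot: [-0.0, 1.0, -0.001, -0.001]
contact_force: [-0.1, -0.2, 1.3]
gripper_width: 0.999
grasp_force: 0.0
t: 2.87
eef_pos: [0.3687, -0.2707, 0.0232]
tool_rot: [0.0, 1.0, -0.0, 0.001]
contact_force: [-1.4, 1.4, 7.3]
gripper_width: 0.403
grasp_force: 39.3
```

```bash
python3 go.py .656 -.047 .13 0
```

```text
t2.9 pos [ 0.3687 -0.2707  0.0232] yaw-0.0 zax [ 0.001 -0.001 -1.   ] q1,q7 [ 0.58 -1.17]
shift cm [ 28.73 -22.38 -10.66] spin -0.0
```

```bash
python3 -m jog '[[0,0,-3,0],[0,0,-6,0],[2,-1.6,-9,0],[5,-3.9,-10.6,0],[8,-6.2,-10.6,0],[11,-8.5,-10.6,0],[14,-10.9,-10.6,0],[17,-13.2,-10.6,0],[20,-15.6,-10.6,0],[23,-17.9,-10.6,0],[26,-20.2,-10.6,0],[28,-21.8,-10.6,0],[28.7,-22.4,-10.6,0],[28.7,-22.4,-10.6,0],[28.7,-22.4,-10.6,0],[28.7,-22.4,-10.6,0]]'; python3 go.py .656 -.047 .0275 2
python3 - <<'E'
from h import *
c,p,W=grab("scene");cv2.imwrite("pics/s1.png",cv2.resize(p[120:320,200:520,::-1],(640,400)))
E
```

```text
t: 4.2
eef_pos: [0.6539, -0.0485, 0.1281]
tool_rot: [0.001, 1.0, -0.001, -0.001]
contact_force: [0.6, -1.4, -0.4]
gripper_width: 0.403
grasp_force: 40.3
t4.2 pos [ 0.6539 -0.0485  0.1281] yaw-0.1 zax [-0.001 -0.001 -1.   ] q1,q7 [ 0.1  -1.69]
shift cm [ 0.23 -0.17 10.06] spin -0.037
```

View pics/s1.png

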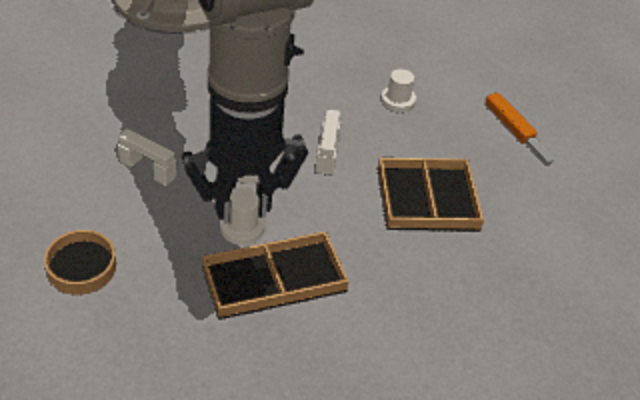

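The bung is held upright above the left bay (crop ~(243,225)). Lowering it now.

```bash
python3 -m jog '[[0.1,-0.1,3,0],[0.2,-0.1,6,0],[0.2,-0.1,8,0],[0.2,-0.1,9,0],[0.2,-0.1,9.5,0],[0.2,-0.1,9.8,0],[0.2,-0.1,10,0],[0.2,-0.1,10,0],[0.2,-0.1,10,0]]'
```

```text
t: 5.0
eef_pos: [0.6582, -0.0455, 0.0295]
tool_rot: [0.0, 1.0, -0.0, 0.001]
contact_force: [0.0, -0.8, -0.8]
gripper_width: 0.407
grasp_force: 40.3
```

```bash
python3 -m jog '[[0,0,0.1,0],[0,0,0.2,0],[0,0,0.2,0],[0,0,0.2,0]]'
```

```text
t: 5.33
eef_pos: [0.658, -0.0454, 0.0274]
tool_rot: [0.0, 1.0, -0.0, 0.001]
contact_force: [-1.9, 0.5, 6.7]
gripper_width: 0.403
grasp_force: 40.9
```

```bash
python3 -m jog '[[0,0,0,0],[0,0,0,0],[0,0,0,0],[0,0,0,0],[0,0,0,0],[0,0,0,0]]' -0.25; python3 -m jog '[[0,0,-2,0],[0,0,-5,0],[0,0,-8,0],[0,0,-11,0],[0,0,-11,0],[0,0,-11,0]]';python3 go.py .365 .2713 .13 30
```

```text
t: 5.83
eef_pos: [0.6573, -0.0454, 0.0262]
tool_rot: [0.0, 1.0, -0.0, -0.0]
contact_force: [-0.3, 0.2, 0.2]
gripper_width: 0.625
grasp_force: 0.0
t: 6.33
eef_pos: [0.6589, -0.0454, 0.1386]
tool_rot: [0.0, 1.0, -0.0, 0.002]
contact_force: [-0.0, 0.5, 0.7]
gripper_width: 0.625
grasp_force: 0.0
t6.3 pos [ 0.6589 -0.0454  0.1386] yaw-0.0 zax [ 0.004 -0.    -1.   ] q1,q7 [ 0.1  -1.69]
shift cm [-29.4  -31.66   0.73] spin -0.524
```

```bash
python3 -m jog '[[-3,-3,0,-0.05],[-6,-6,0,-0.1],[-8,-9,0,-0.15],[-11,-12,0,-0.2],[-14,-15,0,-0.25],[-17,-18,0.1,-0.3],[-20,-21,0.2,-0.35],[-22,-24,0.3,-0.4],[-25,-27,0.5,-0.45],[-27.5,-29.5,0.6,-0.5],[-29.4,-31.7,0.7,-0.52],[-29.4,-31.7,0.7,-0.52],[-29.4,-31.7,0.7,-0.52],[-29.4,-31.7,0.7,-0.52],[-29.4,-31.7,0.7,-0.52]]' -1; python3 go.py .365 .2713 .022 30
```

```text
t: 7.58
eef_pos: [0.3641, 0.2703, 0.1288]
tool_rot: [0.0, 0.967, 0.256, -0.0]
contact_force: [-0.5, -0.8, -0.9]
gripper_width: 0.998
grasp_force: 0.0
t7.6 pos [0.3641 0.2703 0.1288] yaw29.6 zax [-0.001 -0.001 -1.   ] q1,q7 [-0.38 -2.01]
shift cm [ 0.14 -0.05 10.68] spin -0.006
```

```bash
python3 -m jog '[[0,0,4,0],[0.1,0,8,0],[0.1,0,9.5,0],[0.1,0,10.6,0],[0.1,0,10.6,0],[0.1,0,10.6,0]]'; python3 -m jog '[[0,0,0,0],[0,0,0,0],[0,0,0,0],[0,0,0,0],[0,0,0,0],[0,0,0,0],[0,0,0,0],[0,0,0,0],[0,0,0,0],[0,0,0,0]]' 1 40; python3 go.py .653 .036 .13 0
```

```text
t: 8.08
eef_pos: [0.3648, 0.2718, 0.0234]
tool_rot: [0.0, 0.967, 0.256, -0.0]
contact_force: [0.2, -0.4, -0.1]
gripper_width: 0.999
grasp_force: 0.0
t: 8.92
eef_pos: [0.3648, 0.2725, 0.0243]
tool_rot: [-0.0, 0.966, 0.257, 0.001]
contact_force: [-1.3, -0.9, 9.6]
gripper_width: 0.405
grasp_force: 39.3
t8.9 pos [0.3648 0.2725 0.0243] yaw29.8 zax [ 0.001  0.001 -1.   ] q1,q7 [-0.47 -2.15]
shift cm [ 13.28  34.84 -10.54] spin 0.52
```

```bash
python3 -m jog '[[0,0,-3,0],[0,0,-6,0],[0.7,1.8,-9,0],[1.7,4.5,-10.5,0.05],[2.9,7.5,-10.5,0.1],[4,10.5,-10.5,0.15],[5.1,13.5,-10.5,0.2],[6.3,16.5,-10.5,0.25],[7.4,19.5,-10.5,0.3],[8.6,22.5,-10.5,0.35],[9.7,25.5,-10.5,0.4],[10.9,28.5,-10.5,0.45],[12,31.5,-10.5,0.5],[13,34,-10.5,0.52],[13.3,34.8,-10.5,0.52],[13.3,34.8,-10.5,0.52],[13.3,34.8,-10.5,0.52],[13.3,34.8,-10.5,0.52]]'; python3 go.py .653 .036 .0285 0
```

```text
t: 10.42
eef_pos: [0.6512, 0.038, 0.1282]
tool_rot: [-0.0, 1.0, 0.001, -0.001]
contact_force: [0.0, -0.6, -0.7]
gripper_width: 0.403
grasp_force: 40.6
t10.4 pos [0.6512 0.038  0.1282] yaw0.1 zax [-0.001  0.001 -1.   ] q1,q7 [-0.   -1.83]
shift cm [0.19 0.21 9.96] spin 0.002
```

```bash
python3 -m jog '[[0.1,0.1,3,0],[0.1,0.2,6,0],[0.1,0.2,8,0],[0.1,0.2,9,0],[0.1,0.2,9.5,0],[0.1,0.2,9.8,0],[0.1,0.2,10,0],[0.1,0.2,10.1,0],[0.1,0.2,10.1,0],[0.1,0.2,10.1,0]]'
```

```text
t: 11.25
eef_pos: [0.6544, 0.0344, 0.0284]
tool_rot: [-0.0, 1.0, -0.0, 0.001]
contact_force: [0.7, 1.2, 1.9]
gripper_width: 0.405
grasp_force: 40.8
```

```bash
python3 -m jog '[[0,0,0.1,0],[0,0,0.1,0],[0,0,0.1,0]]'; python3 -m jog '[[0,0,0,0],[0,0,0,0],[0,0,0,0],[0,0,0,0],[0,0,0,0],[0,0,0,0]]' -0.25; python3 -m jog '[[0,0,-2,0],[0,0,-5,0],[0,0,-8,0],[0,0,-11,0],[0,0,-11,0],[0,0,-11,0]]';python3 go.py .453 .1293 .12 -24
```

```text
t: 11.5
eef_pos: [0.6544, 0.0344, 0.0284]
tool_rot: [-0.0, 1.0, -0.0, 0.001]
contact_force: [-2.6, 0.0, 10.2]
gripper_width: 0.404
grasp_force: 41.7
t: 12.0
eef_pos: [0.6535, 0.0341, 0.0261]
tool_rot: [0.0, 1.0, -0.0, -0.0]
contact_force: [0.5, 0.2, 0.7]
gripper_width: 0.625
grasp_force: 0.0
t: 12.5
eef_pos: [0.6551, 0.0344, 0.1386]
tool_rot: [-0.0, 1.0, -0.0, 0.002]
contact_force: [0.5, 0.4, 0.3]
gripper_width: 0.624
grasp_force: 0.0
t12.5 pos [0.6551 0.0344 0.1386] yaw-0.0 zax [ 0.004  0.    -1.   ] q1,q7 [ 0.   -1.83]
shift cm [-20.22  -9.49   1.77] spin 0.419
```

```bash
python3 -m jog '[[-3,-1.4,0,0.05],[-6,-2.8,0,0.1],[-9,-4.2,0,0.16],[-12,-5.6,0.4,0.22],[-15,-7,0.8,0.28],[-18,-8.5,1.2,0.34],[-20.2,-9.5,1.8,0.4],[-20.2,-9.5,1.8,0.42],[-20.2,-9.5,1.8,0.42],[-20.2,-9.5,1.8,0.42],[-20.2,-9.5,1.8,0.42]]' -1; python3 go.py .453 .1293 .028 -24
python3 - <<'E'
from h import *
c,p,W=grab("scene");cv2.imwrite("pics/s2.png",cv2.resize(p[120:320,200:520,::-1],(640,400)))
E
```

```text
t: 13.42
eef_pos: [0.4527, 0.1286, 0.1181]
tool_rot: [0.0, 0.978, -0.209, 0.0]
contact_force: [0.7, -0.8, -0.5]
gripper_width: 0.997
grasp_force: 0.0
t13.4 pos [0.4527 0.1286 0.1181] yaw-24.1 zax [ 0. -0. -1.] q1,q7 [-0.25 -2.48]
shift cm [ 0.   -0.07  9.01] spin -0.002
```

View pics/s2.png

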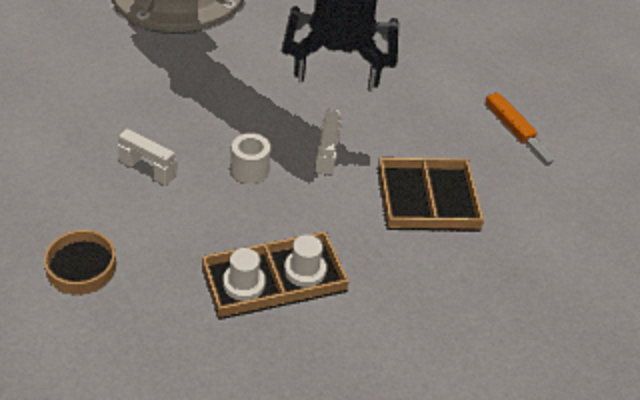

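Both bungs stand upright inside the square bays (crop (244,270) and (306,258)). The gripper straddles handle 1 at (330,140).

```bash
python3 -m jog '[[0,-0.1,3,0],[0,-0.1,6,0],[0,-0.1,8,0],[0,-0.1,9,0],[0,-0.1,9,0],[0,-0.1,9,0]]'; python3 -m jog '[[0,0,0,0],[0,0,0,0],[0,0,0,0],[0,0,0,0],[0,0,0,0],[0,0,0,0],[0,0,0,0],[0,0,0,0],[0,0,0,0],[0,0,0,0],[0,0,0,0],[0,0,0,0]]' 1 40; python3 go.py .576 .264 .13 -14
```

```text
t: 13.97
eef_pos: [0.4525, 0.1299, 0.0284]
tool_rot: [0.0, 0.978, -0.209, -0.0]
contact_force: [-0.5, -0.1, -0.4]
gripper_width: 1.003
grasp_force: 0.0
t: 14.97
eef_pos: [0.4523, 0.1302, 0.0288]
tool_rot: [-0.0, 0.978, -0.209, 0.0]
contact_force: [-1.4, 0.4, 6.4]
gripper_width: 0.227
grasp_force: 42.0
t15.0 pos [0.4523 0.1302 0.0288] yaw-24.1 zax [ 0.001  0.    -1.   ] q1,q7 [-0.28 -2.54]
shift cm [  5.84 -17.27 -10.11] spin -0.176
```

```bash
python3 -m jog '[[0,0,-3,0],[0,0,-6,0],[0.6,-1.7,-9,0],[1.5,-4.5,-10.1,-0.04],[2.5,-7.5,-10.1,-0.08],[3.6,-10.5,-10.1,-0.12],[4.6,-13.5,-10.1,-0.16],[5.5,-16.2,-10.1,-0.176],[5.8,-17.3,-10.1,-0.176],[5.8,-17.3,-10.1,-0.176],[5.8,-17.3,-10.1,-0.176],[5.8,-17.3,-10.1,-0.176]]'; python3 go.py .576 .264 .033 -14
```

```text
t: 15.97
eef_pos: [0.5747, 0.2632, 0.1287]
tool_rot: [0.001, 0.993, -0.122, -0.001]
contact_force: [-0.3, -0.1, -1.1]
gripper_width: 0.224
grasp_force: 41.2
t16.0 pos [0.5747 0.2632 0.1287] yaw-14.0 zax [-0.001 -0.001 -1.   ] q1,q7 [-0.37 -2.46]
shift cm [ 0.12 -0.13  9.57] spin -0.0
```

```bash
python3 -m jog '[[0.1,-0.1,3,0],[0.1,-0.1,6,0],[0.1,-0.1,8,0],[0.1,-0.1,8.8,0],[0.1,-0.1,9.2,0],[0.1,-0.1,9.5,0],[0.1,-0.1,9.6,0],[0.1,-0.1,9.6,0],[0.1,-0.1,9.6,0]]';  python3 -m jog '[[0,0,0.1,0],[0,0,0.1,0],[0,0,0.1,0]]'
```

```text
t: 16.72
eef_pos: [0.5775, 0.2655, 0.0345]
tool_rot: [-0.001, 0.993, -0.122, 0.001]
contact_force: [0.4, 0.3, -0.6]
gripper_width: 0.224
grasp_force: 41.2
t: 16.97
eef_pos: [0.5772, 0.2653, 0.0329]
tool_rot: [-0.0, 0.993, -0.122, 0.0]
contact_force: [-0.7, -1.3, 1.5]
gripper_width: 0.224
grasp_force: 41.5
```

```bash
python3 -m jog '[[0,0,0.1,0],[0,0,0.1,0],[0,0,0.1,0]]'; python3 -m jog '[[0,0,0,0],[0,0,0,0],[0,0,0,0],[0,0,0,0],[0,0,0,0],[0,0,0,0]]' 0.1; python3 -m jog '[[0,0,-2,0],[0,0,-5,0],[0,0,-8,0],[0,0,-11,0],[0,0,-11,0],[0,0,-11,0]]';python3 go.py .427 -.125 .13 41.6
```

```text
t: 17.22
eef_pos: [0.5772, 0.2654, 0.0328]
tool_rot: [-0.0, 0.993, -0.122, 0.0]
contact_force: [-2.8, -1.5, 10.0]
gripper_width: 0.226
grasp_force: 42.6
t: 17.72
eef_pos: [0.5767, 0.2651, 0.0311]
tool_rot: [0.0, 0.993, -0.122, -0.0]
contact_force: [-0.9, 0.4, 1.0]
gripper_width: 0.449
grasp_force: 0.0
t: 18.22
eef_pos: [0.5781, 0.2658, 0.1435]
tool_rot: [-0.001, 0.993, -0.122, 0.002]
contact_force: [-0.0, -0.6, -0.5]
gripper_width: 0.449
grasp_force: 0.0
t18.2 pos [0.5781 0.2658 0.1435] yaw-14.0 zax [ 0.004  0.002 -1.   ] q1,q7 [-0.37 -2.46]
shift cm [-5.21 41.58  1.21] spin -0.97
```

```bash
python3 -m jog '[[-0.4,3,0,-0.07],[-0.8,6.5,0,-0.15],[-1.2,10,0,-0.23],[-1.7,13.5,0,-0.31],[-2.1,17,0,-0.39],[-2.6,20.5,0,-0.47],[-3,24,0,-0.55],[-3.4,27.5,0.2,-0.63],[-3.9,31,0.4,-0.71],[-4.3,34.5,0.7,-0.79],[-4.7,38,0.9,-0.87],[-5,40.5,1.1,-0.94],[-5.2,41.6,1.2,-0.97],[-5.2,41.6,1.2,-0.97],[-5.2,41.6,1.2,-0.97],[-5.2,41.6,1.2,-0.97],[-5.2,41.6,1.2,-0.97]]' -1; python3 go.py .427 -.125 .028 41.6
```

```text
t: 19.63
eef_pos: [0.4262, -0.1246, 0.1291]
tool_rot: [-0.0, 0.935, 0.356, 0.0]
contact_force: [0.6, 0.1, 0.1]
gripper_width: 1.001
grasp_force: 0.0
t19.6 pos [ 0.4262 -0.1246  0.1291] yaw41.7 zax [-0.     0.001 -1.   ] q1,q7 [ 0.44 -0.82]
shift cm [ 0.03  0.09 10.11] spin 0.001
```

```bash
python3 -m jog '[[0,0.1,3,0],[0,0.1,6,0],[0,0.1,8,0],[0,0.1,9.5,0],[0,0.1,10.1,0],[0,0.1,10.1,0],[0,0.1,10.1,0]]'; python3 -m jog '[[0,0,0,0],[0,0,0,0],[0,0,0,0],[0,0,0,0],[0,0,0,0],[0,0,0,0],[0,0,0,0],[0,0,0,0],[0,0,0,0],[0,0,0,0],[0,0,0,0],[0,0,0,0]]' 1 40; python3 go.py .562 .206 .13 -14
python3 - <<'E'
from h import *
c,p,W=grab("scene");cv2.imwrite("pics/s3.png",cv2.resize(p[120:320,200:520,::-1],(640,400)))
E
```

```text
t: 20.22
eef_pos: [0.4269, -0.126, 0.0286]
tool_rot: [-0.0, 0.935, 0.356, 0.0]
contact_force: [0.9, -0.6, 1.1]
gripper_width: 0.995
grasp_force: 0.0
t: 21.22
eef_pos: [0.4266, -0.1268, 0.0286]
tool_rot: [0.0, 0.935, 0.355, 0.0]
contact_force: [-1.9, 0.5, 6.1]
gripper_width: 0.228
grasp_force: 42.7
t21.2 pos [ 0.4266 -0.1268  0.0286] yaw41.6 zax [ 0. -0. -1.] q1,q7 [ 0.38 -0.93]
shift cm [ 32.22 -15.9  -10.14] spin 0.97
```

View pics/s3.png

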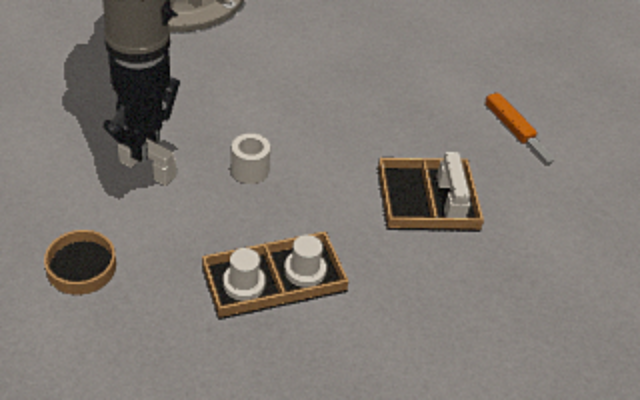

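Handle 1 stands upright in the outer long bay (crop (455,185)), and handle 2 is gripped at (147,155).

```bash
python3 -m jog '[[0,0,-3,0],[0,0,-6,0],[1.5,-0.7,-9,0],[4,-2,-10.1,0.07],[7,-3.5,-10.1,0.15],[10,-4.9,-10.1,0.23],[13,-6.4,-10.1,0.32],[16,-7.9,-10.1,0.41],[19,-9.4,-10.1,0.5],[22,-10.9,-10.1,0.59],[25,-12.3,-10.1,0.68],[28,-13.8,-10.1,0.77],[30.5,-15,-10.1,0.86],[32.2,-15.9,-10.1,0.94],[32.2,-15.9,-10.1,0.97],[32.2,-15.9,-10.1,0.97],[32.2,-15.9,-10.1,0.97],[32.2,-15.9,-10.1,0.97]]'; python3 go.py .562 .206 .033 -14
```

```text
t: 22.77
eef_pos: [0.5614, 0.2048, 0.1289]
tool_rot: [0.001, 0.993, -0.122, -0.0]
contact_force: [-0.2, 0.2, -0.0]
gripper_width: 0.222
grasp_force: 41.9
t22.8 pos [0.5614 0.2048 0.1289] yaw-14.0 zax [-0.001 -0.001 -1.   ] q1,q7 [-0.29 -2.38]
shift cm [ 0.04 -0.15  9.59] spin 0.0
```

```bash
python3 -m jog '[[0,0,3,0],[0,0,6,0],[0,0,8,0],[0,0,8.8,0],[0,0,9.2,0],[0,0,9.5,0],[0,0,9.6,0],[0,0,9.7,0],[0,0,9.7,0],[0,0,9.7,0]]';  python3 -m jog '[[0,0,0.1,0],[0,0,0.1,0],[0,0,0.1,0]]'
```

```text
t: 23.6
eef_pos: [0.5622, 0.2062, 0.0331]
tool_rot: [-0.0, 0.993, -0.122, 0.001]
contact_force: [0.4, 0.1, -1.0]
gripper_width: 0.22
grasp_force: 41.9
t: 23.85
eef_pos: [0.5624, 0.2063, 0.0327]
tool_rot: [-0.0, 0.993, -0.122, 0.001]
contact_force: [-2.0, -0.4, 7.5]
gripper_width: 0.221
grasp_force: 42.9
```

```bash
python3 -m jog '[[0,0,0,0],[0,0,0,0],[0,0,0,0],[0,0,0,0],[0,0,0,0],[0,0,0,0]]' 0.1; python3 -m jog '[[0,0,-2,0],[0,0,-5,0],[0,0,-8,0],[0,0,-11,0],[0,0,-11,0],[0,0,-11,0]]';python3 go.py .462 .013 .13 0
```

```text
t: 24.35
eef_pos: [0.5617, 0.2059, 0.0312]
tool_rot: [0.0, 0.993, -0.122, -0.0]
contact_force: [0.1, -0.6, -0.4]
gripper_width: 0.449
grasp_force: 0.0
t: 24.85
eef_pos: [0.563, 0.2065, 0.1434]
tool_rot: [-0.001, 0.993, -0.122, 0.002]
contact_force: [0.1, -0.2, -0.5]
gripper_width: 0.457
grasp_force: 0.0
t24.9 pos [0.563  0.2065 0.1434] yaw-14.0 zax [ 0.004  0.002 -1.   ] q1,q7 [-0.29 -2.38]
shift cm [-5.12 21.23  1.26] spin -0.244
```

```bash
python3 -m jog '[[-0.7,3,0,-0.03],[-1.5,6,0,-0.06],[-2.2,9,0,-0.1],[-2.9,12,0,-0.14],[-3.6,15,0.4,-0.18],[-4.3,18,0.8,-0.22],[-5,20.5,1.2,-0.24],[-5.1,21.2,1.3,-0.24],[-5.1,21.2,1.3,-0.24],[-5.1,21.2,1.3,-0.24],[-5.1,21.2,1.3,-0.24]]' -1; python3 go.py .462 .013 .02 0
```

```text
t: 25.77
eef_pos: [0.4617, 0.014, 0.1282]
tool_rot: [-0.0, 1.0, -0.001, 0.0]
contact_force: [0.6, -0.1, -0.0]
gripper_width: 0.999
grasp_force: 0.0
t25.8 pos [0.4617 0.014  0.1282] yaw-0.2 zax [ 0.     0.001 -1.   ] q1,q7 [ 0.05 -1.84]
shift cm [ 0.03  0.11 10.82] spin -0.003
```

```bash
python3 -m jog '[[0,0.1,3,0],[0,0.1,6,0],[0,0.1,8,0],[0,0.1,9.5,0],[0,0.1,10.8,0],[0,0.1,10.8,0],[0,0.1,10.8,0]]'; python3 -m jog '[[0,0,0,0],[0,0,0,0],[0,0,0,0],[0,0,0,0],[0,0,0,0],[0,0,0,0],[0,0,0,0],[0,0,0,0],[0,0,0,0]]' 1 40; python3 go.py .582 -.236 .13 0
```

```text
t: 26.35
eef_pos: [0.4611, 0.0129, 0.0199]
tool_rot: [-0.0, 1.0, -0.001, -0.001]
contact_force: [-0.5, 0.4, 0.9]
gripper_width: 1.0
grasp_force: 0.0
t: 27.1
eef_pos: [0.4619, 0.0119, 0.0216]
tool_rot: [-0.0, 1.0, -0.002, 0.001]
contact_force: [-1.1, 0.2, 6.7]
gripper_width: 0.623
grasp_force: 40.8
t27.1 pos [0.4619 0.0119 0.0216] yaw-0.3 zax [ 0.002  0.    -1.   ] q1,q7 [ 0.   -1.92]
shift cm [ 12.15  24.73 -10.82] spin -0.004
```

```bash
python3 -m jog '[[0,0,-3,0],[0,0,-6,0],[0.9,1.8,-9,0],[2.2,4.5,-10.8,0],[3.7,7.5,-10.8,0],[5.2,10.5,-10.8,0],[6.6,13.5,-10.8,0],[8.1,16.5,-10.8,0],[9.6,19.5,-10.8,0],[11,22.5,-10.8,0],[12,24.3,-10.8,0],[12.2,24.7,-10.8,0],[12.2,24.7,-10.8,0],[12.2,24.7,-10.8,0],[12.2,24.7,-10.8,0]]'; python3 go.py .582 -.236 .0265 0
python3 - <<'E'
from h import *
c,p,W=grab("scene");cv2.imwrite("pics/s4.png",cv2.resize(p[120:320,200:520,::-1],(640,400)))
E
```

```text
t: 28.35
eef_pos: [0.5815, -0.234, 0.1284]
tool_rot: [-0.001, 1.0, -0.001, -0.0]
contact_force: [0.3, 0.4, -1.2]
gripper_width: 0.615
grasp_force: 42.6
t28.4 pos [ 0.5815 -0.234   0.1284] yaw-0.1 zax [-0.     0.001 -1.   ] q1,q7 [ 0.4  -1.37]
shift cm [ 0.05  0.21 10.19] spin -0.002
```

View pics/s4.png

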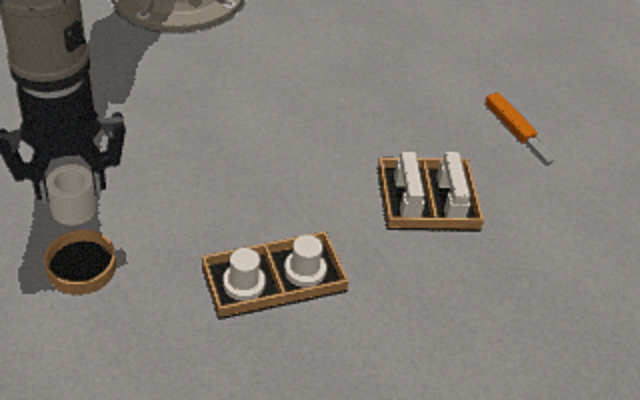

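Both handles stand in their bays (crop (411,185) and (455,185)). The sleeve is held upright over the tub at (74,195).

```bash
python3 -m jog '[[0,0,3,0],[0,0.1,6,0],[0,0.1,8,0],[0,0.1,9,0],[0,0.1,9.5,0],[0,0.1,9.8,0],[0,0.1,10.1,0],[0,0.1,10.2,0],[0,0.1,10.2,0],[0,0.1,10.2,0]]';  python3 -m jog '[[0,0,0.1,0],[0,0,0.1,0],[0,0,0.1,0]]'
```

```text
t: 29.23
eef_pos: [0.5825, -0.2371, 0.0272]
tool_rot: [0.0, 1.0, -0.002, 0.001]
contact_force: [0.7, -0.4, -0.7]
gripper_width: 0.618
grasp_force: 42.6
t: 29.48
eef_pos: [0.5822, -0.2371, 0.0257]
tool_rot: [0.0, 1.0, -0.002, 0.0]
contact_force: [0.1, 0.1, 1.5]
gripper_width: 0.618
grasp_force: 42.8
```

```bash
python3 -m jog '[[0,0,0.1,0],[0,0,0.1,0],[0,0,0.1,0]]';python3 -m jog '[[0,0,0,0],[0,0,0,0],[0,0,0,0],[0,0,0,0],[0,0,0,0],[0,0,0,0]]' -0.65; python3 -m jog '[[0,0,-2,0],[0,0,-5,0],[0,0,-8,0],[0,0,-11,0],[0,0,-14,0],[-4,0,-14,0],[-8,0,-14,0],[-8,0,-14,0],[-8,0,-14,0]]'
python3 - <<'E'
from h import *
report("scene",(100,140,480,290))
c,p,W=grab("scene");cv2.imwrite("pics/s5.png",cv2.resize(p[110:310,120:500,::-1],(760,400)))
E
```

```text
t: 29.73
eef_pos: [0.5822, -0.2371, 0.0256]
tool_rot: [0.0, 1.0, -0.002, 0.0]
contact_force: [-2.3, -0.2, 9.6]
gripper_width: 0.617
grasp_force: 43.6
t: 30.23
eef_pos: [0.5818, -0.2369, 0.0241]
tool_rot: [-0.0, 1.0, -0.002, -0.0]
contact_force: [1.0, -0.1, -0.4]
gripper_width: 0.823
grasp_force: 0.0
t: 30.98
eef_pos: [0.499, -0.237, 0.1641]
tool_rot: [0.0, 1.0, -0.003, -0.001]
contact_force: [0.8, 1.0, 0.6]
gripper_width: 0.826
grasp_force: 0.0
scene bench z med 0.0003
white [405. 207.] 182 zmax0.056 mean [0.5618 0.2084] rect 0.5609 0.2079 0.02 0.079 75.8 depthmean [0.565  0.2065 0.0536]
white [428. 208.] 195 zmax0.056 mean [0.5764 0.2659] rect 0.5755 0.2651 0.021 0.083 75.8 depthmean [0.5796 0.2637 0.0536]
white [238. 240.] 173 zmax0.054 mean [ 0.5807 -0.2362] rect 0.5797 -0.2363 0.051 0.051 77.1 depthmean [ 0.5825 -0.2362  0.0521]
white [353. 243.] 133 zmax0.056 mean [0.6516 0.0361] rect 0.6507 0.0367 0.032 0.035 73.5 depthmean [0.6548 0.0348 0.054 ]
white [322. 255.] 241 zmax0.056 mean [ 0.6549 -0.0441] rect 0.6547 -0.0436 0.034 0.034 76.5 depthmean [ 0.6579 -0.045   0.0538]
white [353. 256.] 96 zmax0.018 mean [0.6896 0.0236] rect 0.6846 0.023 0.047 0.038 67.8 depthmean [0.664 0.034 0.016]
tray [455. 178.] 276 zmax0.020 mean [0.4539 0.4127] rect 0.4539 0.4122 0.104 0.028 7.4 depthmean [0.449  0.4161 0.0165]
tray [413. 220.] 978 zmax0.023 mean [0.5808 0.2326] rect 0.5718 0.2341 0.126 0.124 76.1 depthmean [0.5805 0.2338 0.0195]
tray [240. 255.] 415 zmax0.023 mean [ 0.5996 -0.2361] rect 0.5904 -0.2355 0.08 0.086 3.7 depthmean [ 0.5995 -0.2361  0.0199]
tray [336. 259.] 1238 zmax0.023 mean [ 0.6644 -0.0084] rect 0.6577 -0.0059 0.09 0.165 1.7 depthmean [ 0.6629 -0.0068  0.0195]
```

View pics/s5.png

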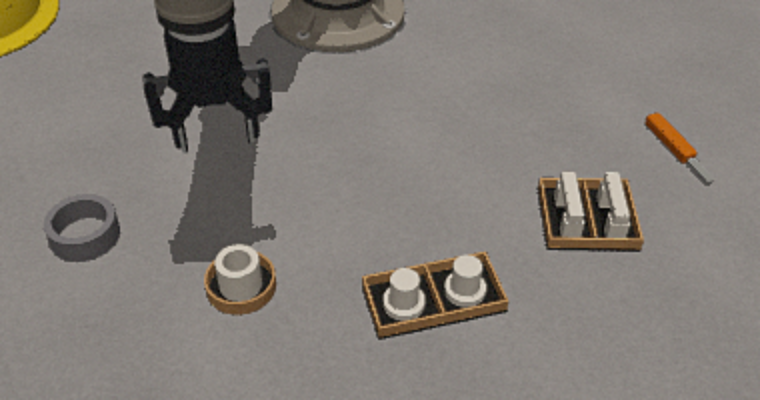

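All five pieces stand upright on their bay floors, with tops at 0.054 m (sleeve 0.052 m). The tape (crop (82,228)) and scraper ((678,147)) have not moved, and the gripper is clear.

```bash
python3 -c "from station import bot;print(bot.hand_in())"
```

```text
the job is handed in; nothing more can be done
None
```

I sorted all five mouldings and handed the job in at about 31 s: the bungs are in the square bays, the handles in the long bays and the sleeve in the tub, all upright and released, with the tape roll and scraper left where they were.

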